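Load three brazing locators with flanges and tubes

ROBOT

A 6-joint arm with a two-finger parallel gripper is mounted at the origin on a cart in front of the work surface, level with it; the furniture and walls round the work are solid. World frame = base frame: x ahead of the robot, y to its left, z up, the work surface at z = 0. Lengths are in m, angles in rad, forces in N, time in s.
With the tool pointing down it reaches from about 0.375 to 0.925 m from the base axis. Payload 5.7 kg.
Tool frame: the origin (TCP) lies at the very end of the fingers, on their centre line; the grasp point (between the pads) lies 19 mm behind it; z points along the fingers, y is the line along which they close (so a half turn about z gives the same grasp; the last joint's range is limited). The gripper opens to 88 mm and grips with 3 to 60 N. Pads are 20 mm wide; open, the fingers measure 115 mm over their backs; the gripper's body (75 mm by 178 mm) begins 61 mm behind the grasp point.
Start: joints at [-1.278, 0.359, 1.51, -0, 1.272, -0.115], TCP at [0.238, -0.551, 0.223] pointing down, gripper open.
Joint ranges: [-2.97, 2.97], [-1.01, 2.36], [0.21, 2.38], [-0.96, 4.11], [0.2, 2.71], [-2.98, 2.98]. Speed limits (rad/s): [2.39, 2.39, 3.14, 3.14, 3.14, 3.14].

INTERFACE

Orientations are given as a unit quaternion [x, y, z, w].
In Python, from workcell import bot, vision, order gives the robot as it stands.
- The arm moves only by the shell command python3 -m crank 'ROWS'. ROWS is a JSON object whose one key "targets" holds a list of rows, each a list of 3 entries, a list of its own where there are three numbers: the shift along the world's x, y, z in cm, then the turn about the world's z in degrees, then the closure, from -1 (fully open) to 1 (shut). In form: {"targets": [[[tx, ty, tz], twist, fingers], ...]}. A call has 1 to 10 rows; each row is the pose to reach, as a shift and turn from the pose commanded when the call began; what a row does not reach only later rows make up. A row lasts 1/8 s, in which the tool goes at most 62.5 mm and 10.7 degrees, less where a joint would pass 70% of its speed; a pose out of reach is approached as far as the arm can. A call with a gripper value outside its range is refused whole. The fingers move at their own pace and stop on an object; the grip force is fixed at half the most. Time passes only in rows, so rows that repeat a pose let the fingers close. It gives the time, the measured TCP pose, the force, the opening and the grip force at its end, in the units of the state.
- bot.read_state(): the state, without advancing time (a new reading comes with each control period).
- vision.get_image(name): name is "side" or "top" or "wrist"; returns a dict with "frame" (400x640x3 uint8, red, green, blue), "fx", "fy", "cx", "cy" (pixels), "distortion" ([k1, k2, p1, p2, k3] as OpenCV has them; the pictures are not rectified), "rvec" (rotation vector, rad) and "tvec" (3), from world to camera coordinates, as OpenCV has them; the wrist camera has in their place "tool_from_camera" (4x4, takes a point from camera to tool coordinates, whose origin is the TCP and whose axes are the flange's). Camera axes: x right, y down, z forward; pixel columns grow to the right and rows downward; lengths in m; the calibration is good to about 2 mm. A picture is of the moment at which its call begins: read the wrist's pose just before it. There is no depth.
- order.hand_in(): hands the job in; it is judged then, once.
Trained networks look in a picture, given as the dict that the camera call returned (one of the last four; its "shot" number tells which), for a name from the list of things; names that differ only in an ending like _2 or _b are one class to them, and where a whole thing is asked for, a point or a joint stands for the part that bears it (a point fixed in the world has none). Each returns a list of dicts, best first, with "conf" (0 to 1); they miss things now and then, are a little off and sometimes report something else, mostly with a low value. They report only what shows in the picture. A call takes as long as a camera call.
- vision.cut_out(picture, label): "mask" (400x640 bool, what is visible of it) and "rect" ([left, top, right, bottom] in pixels, round what is visible of it).
The state is a dict: "t": time; "joint_pos": joint angles; "joint_velocities": joint speeds; "joint_torque": joint torques, N m; "ee_pos": TCP position; "tool_rot": TCP orientation; "wrist_force": force on the tool from outside, world axes, zero at the start; "moment": the same for the moment, N m; "grip_width": opening from 0.0 (shut) to 1.0 (fully open); "finger_force": force on a finger pad.
Only numpy, scipy, OpenCV 4.12 (cv2) and the standard library are available. Lean on these libraries where they do the work, as an engineer would, in place of code of your own. Each camera call takes 0.05 s, during which the arm holds its last target. There are 200 camera calls.

TASK

Set up the three pipe ends for brazing. Lay the large and the small brass flange flat on the base plate of the stepped locator of its own size (the medium one already lies on its locator: leave it on), then stand each copper tube, flared end up, over the spigot of the locator of its own size, so that it goes down inside the flange and rests fully home on the locator's step. A tube's flare does not pass through a flange, so the flange goes on first.

Things in the scene. Friction and masses are not known exactly. Their poses are not given: they have to be found in the camera images.
- large_locator: large locator, fixed: dark steel round plate 86 mm wide, 10 mm thick, with a bright stepped post. Origin: centre of its underside. Shoulder 46 mm wide, flat step at z 16; spigot 35 mm wide to z 34, then a cone to a 6 mm tip at z 52. Home: large flange's origin at z 10 (on the plate), large tube's at z 16 (on the step). A fume hood hangs at the rear: x 0.65 on, y 0.03 to -0.40, z 0.30 up
- medium_locator: medium locator, fixed: dark steel round plate 76 mm wide, 10 mm thick, with a bright stepped post. Origin: centre of its underside. Shoulder 36 mm wide, flat step at z 16; spigot 25 mm wide to z 34, then a cone to a 6 mm tip at z 52. Home: medium flange's origin at z 10 (on the plate), medium tube's at z 16 (on the step). A fume hood hangs at the rear: x 0.65 on, y 0.03 to -0.40, z 0.30 up
- small_locator: small locator, fixed: dark steel round plate 66 mm wide, 10 mm thick, with a bright stepped post. Origin: centre of its underside. Shoulder 26 mm wide, flat step at z 16; spigot 15 mm wide to z 34, then a cone to a 3 mm tip at z 52. Home: small flange's origin at z 10 (on the plate), small tube's at z 16 (on the step). A fume hood hangs at the rear: x 0.65 on, y 0.03 to -0.40, z 0.30 up
- large_flange: large flange, a loose flat brass ring 68 mm across and 16 mm thick, bore 49 mm with 2.5 mm chamfers, four small dark bolt holes; origin at the centre of its underside, z along its axis, both faces alike. It lies flat on the hearth at the start; any yaw serves
- medium_flange: medium flange, a loose flat brass ring 58 mm across and 16 mm thick, bore 39 mm with 2.5 mm chamfers, four small dark bolt holes; origin at the centre of its underside, z along its axis, both faces alike. It lies already in place on the medium locator at the start and stays there
- small_flange: small flange, a loose flat brass ring 48 mm across and 16 mm thick, bore 29 mm with 2.5 mm chamfers, four small dark bolt holes; origin at the centre of its underside, z along its axis, both faces alike. It lies flat on the hearth at the start; any yaw serves
- large_tube: large tube, a loose copper tube 44 mm across outside, 39 mm inside, 80 mm tall, standing upright on the hearth at the start; its top 7 mm flare out to 56 mm across, too wide for the flange's bore. Origin at the centre of its plain lower end, z up through the flare
- medium_tube: medium tube, a loose copper tube 34 mm across outside, 29 mm inside, 74 mm tall, standing upright on the hearth at the start; its top 7 mm flare out to 46 mm across, too wide for the flange's bore. Origin at the centre of its plain lower end, z up through the flare
- small_tube: small tube, a loose copper tube 24 mm across outside, 19 mm inside, 68 mm tall, standing upright on the hearth at the start; its top 7 mm flare out to 36 mm across, too wide for the flange's bore. Origin at the centre of its plain lower end, z up through the flare

How it is judged:
By the outcome, as a careful person would: the job done as asked, in the order asked, and still so for the second after the job is handed in, with the robot touching nothing.
It also fails if it takes over 120 s, if anything falls off the work surface, if the arm or the gripper's body presses on something with over 40 N, if the wrist force passes 120 N, or if a joint passes its speed limit or range.

## Working session

There is one attempt and no reset: what is moved stays moved. The work goes in short steps, Python scripts to look and compute and a shell command to move; the robot and the scene stay as the last step left them, time stands still between calls to the robot, and variables do not carry over. Pictures are saved under pics/ and viewed, at most 17 in all, crops included, and the job is handed in when it is done.

```bash
mkdir -p pics; ls
cat > h.py <<'E'
import numpy as np, cv2
from workcell import bot, vision, order
from scipy.spatial.transform import Rotation as R
def shot(n):
    s=bot.read_state(); p=vision.get_image(n)
    K=np.array([[p['fx'],0,p['cx']],[0,p['fy'],p['cy']],[0,0,1.]]); D=np.array(p['distortion'])
    if 'rvec' in p:
        Rm=cv2.Rodrigues(np.array(p['rvec'],float))[0]; t=np.array(p['tvec'],float).ravel()
    else:
        T=np.eye(4); T[:3,:3]=R.from_quat(s['tool_rot']).as_matrix(); T[:3,3]=s['ee_pos']
        W=np.linalg.inv(T@np.array(p['tool_from_camera'])); Rm=W[:3,:3]; t=W[:3,3]
    p['cam']=(K,D,Rm,t); return p
def save(p,f): cv2.imwrite(f,cv2.cvtColor(p['frame'],cv2.COLOR_RGB2BGR))
def ray(p,uv):
    K,D,Rm,t=p['cam']; q=cv2.undistortPoints(np.array(uv,float).reshape(-1,1,2),K,D).reshape(-1,2)
    d=np.c_[q,np.ones(len(q))]@Rm; return -Rm.T@t,d/np.linalg.norm(d,axis=1)[:,None]
def onz(p,uv,z):
    o,d=ray(p,uv); return o+d*((z-o[2])/d[:,2])[:,None]
def proj(p,X):
    K,D,Rm,t=p['cam']; return cv2.projectPoints(np.array(X,float).reshape(-1,1,3),cv2.Rodrigues(Rm)[0],t,K,D)[0].reshape(-1,2)
E
python3 - <<'E'
from h import *
print(bot.read_state())
N=[s+'_'+k for s in('large','medium','small') for k in('locator','flange','tube')]
for c in('top','side'):
    p=shot(c); save(p,f'pics/{c}0.png'); print(c,'cam',ray(p,[[320,200]]))
    for n in N:
        for r in vision.cut_out(p,n)[:2]:
            m=r['mask']; ys,xs=np.nonzero(m); b=r['rect']
            print(c,n,round(r['conf'],2),np.round(b),m.sum(),onz(p,[[xs.mean(),ys.mean()]],0.01)[0].round(3))
E
```

```text
pics
{'t': 0.0, 'joint_pos': array([-1.27811184e+00,  3.59481385e-01,  1.51144184e+00, -1.16538836e-05,
        1.27249006e+00, -1.15100249e-01]), 'joint_velocities': array([-6.59174430e-04,  1.93353307e-04,  1.46612744e-03, -4.57497150e-04,
        8.39472764e-04,  3.69306160e-05]), 'joint_torque': array([ 3.56028486e-04, -5.15370619e+01, -2.70719004e+01,  6.73211622e-02,
        3.49404977e-02, -1.23392665e-04]), 'ee_pos': array([ 0.23773271, -0.55013474,  0.22182008]), 'tool_rot': array([ 9.79285108e-01,  2.02484193e-01, -8.62683506e-05, -9.06230853e-04]), 'wrist_force': array([-0.21006833,  0.684792  ,  0.00996281]), 'moment': array([-0.03642771, -0.05522446,  0.02006489]), 'finger_force': 0.0, 'grip_width': 1.00375861662715}
top cam (array([ 0.35133825, -0.05337116,  1.16817709]), array([[ 0.15558779,  0.01432759, -0.98771816]]))
top large_locator 0.93 [211. 181. 247. 213.] 865 [0.549 0.2   0.01 ]
top large_flange 0.83 [385. 213. 408. 241.] 332 [ 0.462 -0.226  0.01 ]
top large_flange 0.47 [430. 204. 456. 225.] 414 [ 0.49  -0.352  0.01 ]
top large_tube 0.56 [430. 202. 455. 224.] 
[... 689 characters left out ...]
e large_locator 0.85 [212. 250. 263. 288.] 1207 [0.548 0.204 0.01 ]
side large_locator 0.22 [343. 184. 370. 200.] 283 [ 0.461 -0.221  0.01 ]
side large_tube 0.78 [355. 153. 371. 183.] 429 [ 0.507 -0.421  0.01 ]
side medium_locator 0.8 [269. 219. 302. 242.] 239 [0.541 0.048 0.01 ]
side medium_flange 0.55 [272. 224. 298. 240.] 315 [0.539 0.041 0.01 ]
side medium_flange 0.45 [269. 220. 301. 245.] 332 [0.538 0.054 0.01 ]
side medium_tube 0.64 [295. 235. 319. 278.] 792 [0.455 0.104 0.01 ]
side small_locator 0.73 [300. 192. 327. 218.] 352 [ 0.533 -0.098  0.01 ]
side small_flange 0.59 [330. 219. 352. 238.] 289 [ 0.431 -0.03   0.01 ]
side small_tube 0.95 [258. 278. 282. 319.] 657 [0.463 0.24  0.01 ]
```

Run:
```python
import cv2
for c,(a,b,x,y) in {'top':(160,150,480,270),'side':(200,130,400,330)}.items():
    i=cv2.imread(f'pics/{c}0.png')[b:y,a:x]; k=2.5 if c=='top' else 3
    cv2.imwrite(f'pics/{c}0c.png',cv2.resize(i,None,fx=k,fy=k,interpolation=cv2.INTER_CUBIC))
```

```text
(no output)
```

View pics/top0c.png

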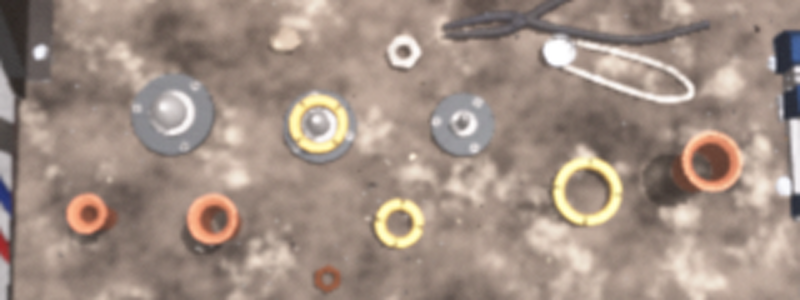

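View pics/side0.png

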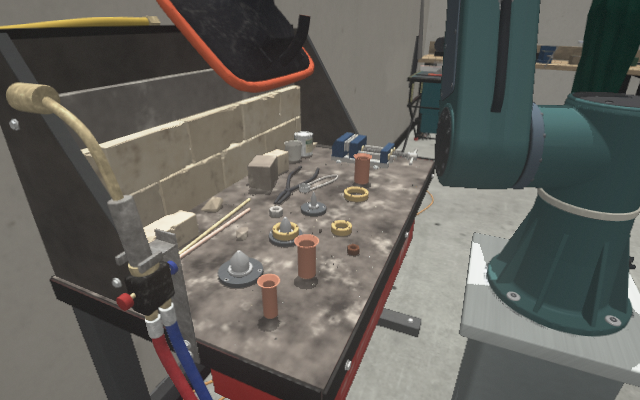

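The top crop shows, left to right: locators at (172,113) L, (320,125) M with its flange on it, (462,124) S. The small tube is at (88,214), the medium tube at (213,218), the small flange at (400,223), the large flange at (587,190) and the large tube at (711,161). A copper ring and a nut are distractors. The side view agrees with this. Next I'll look with the wrist camera while moving over the right-hand group.

```bash
python3 -m crank '{"targets":[[[4,4,4],-8,-1],[[8,9,5],-16,-1],[[12,14,6],-23.4,-1],[[16,19,6],-23.4,-1],[[20,24,6],-23.4,-1],[[22,26,6],-23.4,-1],[[22,26,6],-23.4,-1],[[22,26,6],-23.4,-1]]}'
python3 - <<'E'
from h import *
p=shot('wrist'); save(p,'pics/w1.png'); print(np.round(p['tool_from_camera'],3),p['fx'],bot.read_state()['ee_pos'])
for n in('large_flange','large_tube','small_flange','small_locator'):
    for r in vision.cut_out(p,n)[:2]: print(n,round(r['conf'],2),np.round(r['rect']),r['mask'].sum())
E
```

```text
t: 2.0
ee_pos: [0.4576, -0.2911, 0.2826]
tool_rot: [1.0, -0.0, -0.0, 0.0]
wrist_force: [-0.5, -0.4, 0.2]
grip_width: 0.996
finger_force: 0.0
[[-0.    -0.957 -0.29   0.08 ]
 [ 1.    -0.     0.001  0.   ]
 [-0.001 -0.29   0.957 -0.162]
 [ 0.     0.     0.     1.   ]] 339.4863803408321 [ 0.45734875 -0.29152069  0.28257971]
large_flange 0.86 [249. 123. 301. 181.] 1220
large_flange 0.71 [ 27.  71.  80. 119.] 1256
large_tube 0.98 [342. 118. 395. 173.] 1808
small_flange 0.92 [112. 154. 155. 192.] 962
small_locator 0.7 [146.  72. 200. 120.] 2311
```

View pics/w1.png

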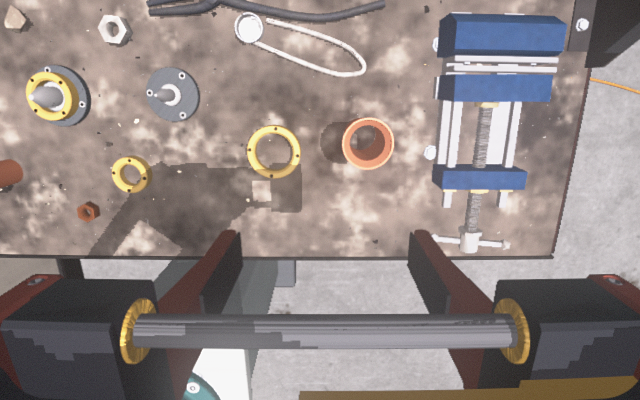

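The wrist view shows image up = +x and right = -y: large flange at (274,152), large tube (368,145), small flange (131,174), small locator (172,95), medium locator with flange (57,97). The fingers are straight plates at the bottom. I'll write a multi-view estimator and record views while moving left.

```bash
cat > m.py <<'E'
from h import *
import pickle,os,sys
from scipy.optimize import least_squares
S={'large':dict(p=43,s=23,g=17.5,t=3,fl=34,tu=22,H=80),'medium':dict(p=38,s=18,g=12.5,t=3,fl=29,tu=17,H=74),'small':dict(p=33,s=13,g=7.5,t=1.5,fl=24,tu=12,H=68)}
def model(n):
    a,k=n.split('_'); d=S[a]
    if k=='locator': c=[(d['p'],0),(d['p'],10),(d['s'],16),(d['g'],34),(d['t'],52)]+([(29,26)] if a=='medium' else [])
    elif k=='flange': c=[(d['fl'],0),(d['fl'],16)]
    else: c=[(d['tu'],0),(d['tu']+6,d['H'])]
    th=np.linspace(0,2*np.pi,60,endpoint=False)
    return np.vstack([np.c_[r*np.cos(th),r*np.sin(th),0*th+z] for r,z in c])/1000
def cen(pts):
    h=cv2.convexHull(np.asarray(pts,np.float32).reshape(-1,1,2)); m=cv2.moments(h); return np.array([m['m10'],m['m01']])/m['m00'],m['m00']
def pred(cam,n,X): return cen(proj({'cam':cam},model(n)+X))
DB='obs.pkl'
def obs(c,names,guess,tag=''):
    """record centroid of every named thing that lies whole in the picture"""
    db=pickle.load(open(DB,'rb')) if os.path.exists(DB) else []
    p=shot(c)
    for n in names:
        for r in vision.cut_out(p,n):
            b=r['rect']; ys,xs=np.nonzero(r['mask'])
            if b[0]<3 or b[2]>636 or b[1]<3: continue
            uv,A=cen(np.r_[np.c_[xs-.5,ys-.5],np.c_[xs+.5,ys+.5],np.c_[xs-.5,ys+.5],np.c_[xs+.5,ys-.5]]); q,B=pred(p['cam'],n,np.array(guess[n]))
            if np.hypot(*(uv-q))<(25 if c!='wrist' else 30) and .75<A/B<1.3: db.append((n,c+tag,p['cam'],uv,A/B)); break
    pickle.dump(db,open(DB,'wb')); return p
def solve(n,z=None,views=None):
    db=[o for o in pickle.load(open(DB,'rb')) if o[0]==n and (views is None or o[1] in views)]
    f=lambda X:np.concatenate([pred(o[2],n,X if z is None else np.r_[X,z])[0]-o[3] for o in db])
    s=least_squares(f,np.array(G[n])[:3 if z is None else 2],loss='soft_l1')
    return s.x,[(o[1],(pred(o[2],n,s.x if z is None else np.r_[s.x,z])[0]-o[3]).round(1).tolist()) for o in db]
G=dict(large_locator=(.545,.195,0),medium_locator=(.533,.048,0),small_locator=(.533,-.1,0),large_flange=(.462,-.226,0),small_flange=(.43,-.035,0),large_tube=(.48,-.345,0),medium_tube=(.435,.155,0),small_tube=(.44,.275,0))
E
cat > rep.py <<'E'
from m import *
for n in G:
    try: x,r=solve(n); y,_=solve(n,0.); print(n,x.round(4),y.round(4),r)
    except Exception as e: print(n,'none',e)
E
python3 - <<'E'
from m import *
for c in('top','side','wrist'): obs(c,G,G,'A' if c=='wrist' else '')
E
python3 -m crank '{"targets":[[[0,6,0],0,-1],[[0,12,0],0,-1],[[0,18,0],0,-1],[[0,24,0],0,-1],[[0,24,0],0,-1],[[0,24,0],0,-1],[[0,24,0],0,-1]]}'
python3 - <<'E'
from m import *
obs('wrist',G,G,'B')
E
python3 -m crank '{"targets":[[[0,6,0],0,-1],[[0,12,0],0,-1],[[0,18,0],0,-1],[[0,24,0],0,-1],[[0,24,0],0,-1],[[0,24,0],0,-1],[[0,24,0],0,-1]]}'
python3 - <<'E'
from m import *
p=obs('wrist',G,G,'C'); save(p,'pics/w2.png')
exec(open('rep.py').read())
E
```

```text
t: 4.47
ee_pos: [0.4582, -0.0521, 0.2826]
tool_rot: [1.0, -0.001, 0.0, 0.0]
wrist_force: [-0.0, -1.0, -0.8]
grip_width: 1.002
finger_force: 0.0
t: 5.8
ee_pos: [0.458, 0.1879, 0.2826]
tool_rot: [1.0, -0.001, -0.0, 0.0]
wrist_force: [-0.7, 0.2, 0.8]
grip_width: 0.998
finger_force: 0.0
large_locator [5.499e-01 1.993e-01 1.000e-04] [0.5499 0.1993] [('side', [0.3, 0.3]), ('wristB', [-0.3, -0.1]), ('wristC', [0.3, -0.0])]
medium_locator [ 0.5349  0.0469 -0.0029] [0.5348 0.047 ] [('top', [0.7, 0.2]), ('side', [0.4, 0.3]), ('wristA', [-0.6, -0.2]), ('wristB', [0.5, 0.0]), ('wristC', [-0.3, 0.0])]
small_locator [ 5.340e-01 -1.011e-01 -2.000e-04] [ 0.534  -0.1011] [('top', [0.3, 0.0]), ('side', [0.1, -0.4]), ('wristA', [-0.0, -0.1]), ('wristB', [0.0, -0.2]), ('wristC', [-0.3, 0.2])]
large_flange [ 0.4622 -0.2259  0.001 ] [ 0.4621 -0.226 ] [('top', [0.6, -0.0]), ('side', [0.0, 0.1]), ('wristA', [-0.2, -0.1]), ('wristB', [-0.1, 0.2])]
small_flange [ 4.323e-01 -3.420e-02 -1.000e-04] [ 0.4323 -0.0341] [('top', [0.4, 0.2]), ('side', [0.3, 0.2]), ('wristA', [-0.3, 0.2]), ('wristB', [0.1, -0.4]), ('wristC', [0.0, -0.0])]
large_tube [ 4.826e-01 -3.383e-01 -4.000e-04] [ 0.4825 -0.3381] [('side', [-0.3, -0.1]), ('wristA', [0.1, 0.0]), ('wristB', [-0.1, -0.0])]
medium_tube [ 4.353e-01  1.451e-01 -1.000e-04] [0.4353 0.145 ] [('top', [0.2, 0.2]), ('side', [0.3, 0.2]), ('wristB', [-0.2, 0.0]), ('wristC', [0.1, -0.3])]
small_tube [ 4.429e-01  2.692e-01 -2.000e-04] [0.4429 0.2691] [('top', [0.9, 0.2]), ('side', [0.2, 0.1]), ('wristB', [-0.2, -0.2]), ('wristC', [-0.2, 0.1])]
```

```bash
python3 -m crank '{"targets":[[[-0.6,-5.5,-3],0,-1],[[-1.2,-11,-6],0,-1],[[-1.9,-16.6,-9],0,-1],[[-2.6,-22.2,-12],0,-1],[[-2.6,-22.2,-16],0,-1],[[-2.6,-22.2,-20],0,-1],[[-2.6,-22.2,-22],0,-1],[[-2.6,-22.2,-22],0,-1]]}'
python3 - <<'E'
from m import *
p=shot('wrist'); save(p,'pics/w3.png'); print(bot.read_state()['ee_pos'], proj(p,[[.4323,-.0342,.016],[.4323,-.0342,0]]))
E
```

```text
t: 7.25
ee_pos: [0.4308, -0.0326, 0.0615]
tool_rot: [1.0, -0.0, -0.002, -0.0]
wrist_force: [-0.2, 0.1, 0.2]
grip_width: 1.001
finger_force: 0.0
[ 0.43174417 -0.03275231  0.0624575 ] [[326.25460316 215.72472738]
 [326.15382641 207.54376602]]
```

View pics/w3.png

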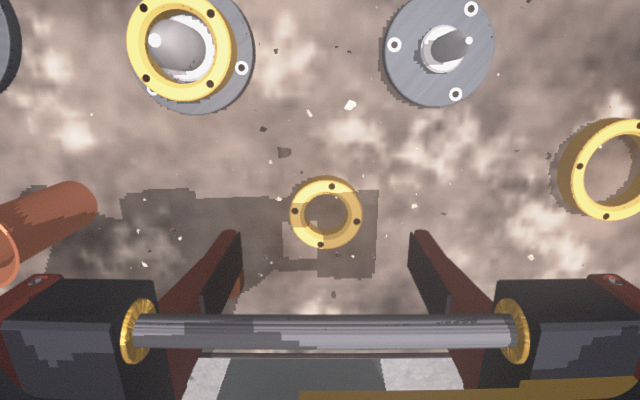

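The ring sits at (326,213), as predicted, and the fingers straddle it. Descending to grasp.

```bash
python3 -m crank '{"targets":[[[0.05,-0.15,-3],0,-1],[[0.05,-0.15,-5.2],0,-1],[[0.05,-0.15,-5.7],0,-1],[[0.05,-0.15,-5.7],0,1],[[0.05,-0.15,-5.7],0,1],[[0.05,-0.15,-5.7],0,1],[[0.05,-0.15,-5.7],0,1],[[0.05,-0.15,-5.7],0,1]]}'
python3 -m crank '{"targets":[[[0,0,0],0,1],[[0,0,3],0,1],[[0,0,7],0,1],[[0,0,8],0,1],[[0,0,8],0,1]]}'
```

```text
t: 8.3
ee_pos: [0.4326, -0.0343, 0.0059]
tool_rot: [1.0, -0.0, 0.0, -0.0]
wrist_force: [-0.8, 0.8, 5.6]
grip_width: 0.524
finger_force: 30.0
t: 8.93
ee_pos: [0.4327, -0.0343, 0.0857]
tool_rot: [1.0, -0.0, 0.001, 0.0]
wrist_force: [0.3, 0.0, -1.2]
grip_width: 0.529
finger_force: 30.0
```

```bash
python3 -m crank '{"targets":[[[5,-3.3,0],0,1],[[10.1,-6.7,0],0,1],[[10.1,-6.7,0],0,1],[[10.1,-6.7,0],0,1],[[10.1,-6.7,-1.5],0,1],[[10.1,-6.7,-3],0,1],[[10.1,-6.7,-4],0,1],[[10.1,-6.7,-4],0,1]]}'
python3 - <<'E'
from m import *
for c in('wrist','side'):
    p=shot(c); save(p,f'pics/{c}4.png'); print(bot.read_state()['ee_pos'], proj(p,[[.534,-.1011,.052]]))
a=cv2.imread('pics/side4.png')[150:260,250:380]; a=cv2.resize(a,(520,440)); cv2.imwrite('pics/s4c.png',a)
E
```

```text
t: 9.93
ee_pos: [0.5323, -0.1008, 0.0444]
tool_rot: [1.0, -0.0, -0.001, -0.0]
wrist_force: [0.5, 0.0, -0.9]
grip_width: 0.528
finger_force: 30.0
[ 0.53295011 -0.10100908  0.04509633] [[324.21244237 252.9579929 ]]
[ 0.53343512 -0.1012082   0.04554353] [[313.33646606 191.49071225]]
```

View pics/wrist4.png

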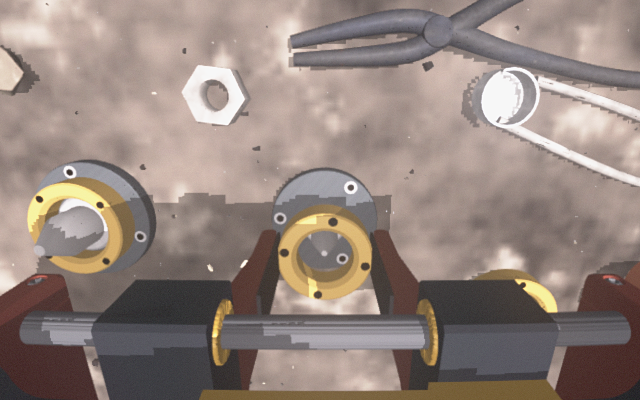

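The tip shows at (324,253), at the centre of the ring (324,253). Lowering.

```bash
python3 -m crank '{"targets":[[[0.05,0,-1],0,1],[[0.05,0,-2],0,1],[[0.05,0,-2.6],0,1],[[0.05,0,-2.9],0,1],[[0.05,0,-2.9],0,1],[[0.05,0,-2.9],0,1]]}'
```

```text
t: 10.78
ee_pos: [0.5341, -0.1013, 0.0168]
tool_rot: [1.0, -0.0, 0.0, 0.0]
wrist_force: [-0.1, -0.1, -2.0]
grip_width: 0.531
finger_force: 30.0
```

```bash
python3 -m crank '{"targets":[[[0,0,0],0,-1],[[0,0,0],0,-1],[[0,0,0],0,-1],[[0,0,4],0,-1],[[0,0,9],0,-1],[[-2,-4,9],-10,-1],[[-4,-8,9],-20,-1],[[-7.2,-12.5,9],-30,-1],[[-7.2,-12.5,9],-40,-1],[[-7.2,-12.5,6],-45,-1]]}'
python3 -m crank '{"targets":[[[0,0,0],0,-1],[[0,0,0],0,-1]]}'
python3 - <<'E'
from m import *
print(bot.read_state()['joint_pos'])
G['small_flange']=(.534,-.101,.01)
p=obs('wrist',['large_flange','large_tube'],G,'D');save(p,'pics/w5.png')
for n in('large_flange','large_tube'): print(solve(n,0.))
if os.path.exists('obs2.pkl'): os.remove('obs2.pkl')
import m; m.DB='obs2.pkl'
for c in('top','side'): obs(c,['small_flange'],G,'P')
try: print(m.solve('small_flange'))
except Exception as e: print(e)
E
```

```text
t: 12.02
ee_pos: [0.4634, -0.2284, 0.0782]
tool_rot: [0.923, -0.386, 0.003, 0.0]
wrist_force: [-0.1, 0.2, -0.5]
grip_width: 0.999
finger_force: 0.0
t: 12.28
ee_pos: [0.4621, -0.2262, 0.0771]
tool_rot: [0.924, -0.382, 0.0, -0.0]
wrist_force: [0.1, -0.1, -0.7]
grip_width: 0.999
finger_force: 0.0
[-5.89616355e-01  4.22902997e-01  1.84867414e+00  1.46185656e-04
  8.69965502e-01  1.76501461e+00]
(array([ 0.46204373, -0.22607786]), [('top', [0.6, 0.1]), ('side', [0.1, 0.4]), ('wristA', [0.1, -0.1]), ('wristB', [-0.2, 0.1]), ('wristD', [-0.1, -0.1])])
(array([ 0.48249917, -0.33807412]), [('side', [-0.3, -0.2]), ('wristA', [0.0, 0.1]), ('wristB', [-0.0, 0.1])])
(array([ 0.53322574, -0.10034785,  0.01095476]), [('topP', [-0.0, -0.1]), ('sideP', [0.1, 0.0])])
```

View pics/w5.png

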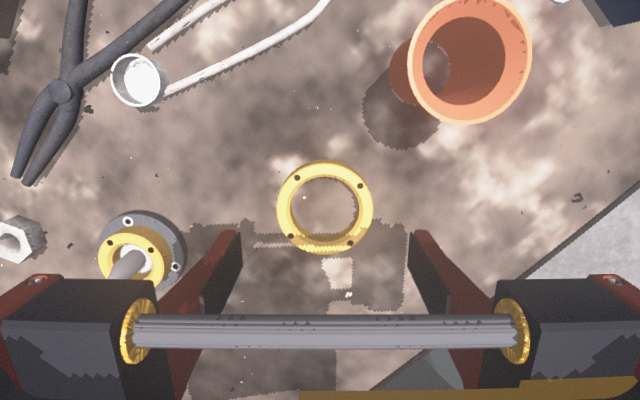

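The small flange lies flat on its plate at (135,260), and the large flange is at (325,208) between the fingers. Grasping.

```bash
python3 -m crank '{"targets":[[[0,0,-4],0,-1],[[0,0,-6.5],0,-1],[[0,0,-7.1],0,-1],[[0,0,-7.1],0,1],[[0,0,-7.1],0,1],[[0,0,-7.1],0,1],[[0,0,-7.1],0,1],[[0,0,-3],0,1],[[0,0,1],0,1],[[0,0,1.5],0,1]]}'
```

```text
t: 13.88
ee_pos: [0.4635, -0.2273, 0.0939]
tool_rot: [0.924, -0.383, 0.003, 0.0]
wrist_force: [0.6, 0.6, -2.8]
grip_width: 0.762
finger_force: 30.0
```

```bash
python3 -m crank '{"targets":[[[1,5,1],6,1],[[2,11,1],12,1],[[3,17,1],18,1],[[4,23,1],24,1],[[5,29,1],30,1],[[6.5,35,1],36,1],[[8,40,1],42,1],[[8.8,42.5,0],45,1],[[8.8,42.5,0],45,1],[[8.8,42.5,-3],45,1]]}'
python3 -m crank '{"targets":[[[0,0,0],0,1],[[0,0,0],0,1]]}'
python3 - <<'E'
from m import *
p=shot('wrist'); save(p,'pics/w6.png'); print(bot.read_state()['ee_pos'], proj(p,[[.5499,.1993,.052]]))
E
```

```text
t: 15.12
ee_pos: [0.5509, 0.1986, 0.0619]
tool_rot: [1.0, -0.0, 0.001, -0.0]
wrist_force: [0.9, -0.2, -2.8]
grip_width: 0.757
finger_force: 30.0
t: 15.38
ee_pos: [0.5496, 0.1978, 0.0617]
tool_rot: [1.0, -0.001, -0.0, 0.0]
wrist_force: [-0.4, -0.0, -2.1]
grip_width: 0.763
finger_force: 30.0
[0.55020213 0.19808806 0.06224375] [[320.95298148 240.87385038]]
```

View pics/w6.png

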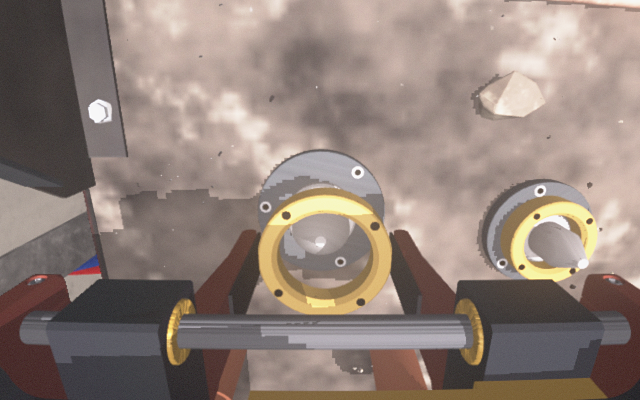

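The tip at (320,243) is just left of the ring centre at (325,250), so I shift +y by about 1.2 mm and lower.

```bash
python3 -m crank '{"targets":[[[0,0.13,-1],0,1],[[0,0.13,-2],0,1],[[0,0.13,-3],0,1],[[0,0.13,-4],0,1],[[0,0.13,-4.5],0,1],[[0,0.13,-4.55],0,1],[[0,0.13,-4.55],0,1]]}'
```

```text
t: 16.3
ee_pos: [0.5497, 0.2, 0.0166]
tool_rot: [1.0, -0.0, -0.0, 0.0]
wrist_force: [-2.0, -0.9, 5.1]
grip_width: 0.757
finger_force: 30.0
```

```bash
python3 -m crank '{"targets":[[[0,0,0],0,-1],[[0,0,0],0,-1],[[0,0,0],0,-1],[[0,0,4],0,-1],[[0,0,9],0,-1],[[0,0,14],0,-1],[[-4,-2,15],0,-1],[[-8,-4,15],0,-1],[[-11.5,-5.5,15],0,-1],[[-11.5,-5.5,15],0,-1]]}'
python3 -m crank '{"targets":[[[0,0,0],0,-1],[[0,0,0],0,-1]]}'
python3 - <<'E'
from m import *
import m
m.DB='obs3.pkl'
m.G['large_flange']=(.5499,.1993,.01); m.G['medium_flange']=(.535,.047,.01)
for c in('top','side','wrist'): p=obs(c,['large_flange','medium_flange','medium_tube','small_tube'],m.G,'P')
save(p,'pics/w7.png'); print(bot.read_state()['ee_pos'])
for n in ('large_flange','medium_flange','medium_tube','small_tube'): print(n,m.solve(n))
E
```

```text
t: 17.55
ee_pos: [0.4317, 0.1442, 0.1659]
tool_rot: [1.0, -0.001, -0.001, 0.0]
wrist_force: [0.4, 0.7, 0.2]
grip_width: 1.0
finger_force: 0.0
t: 17.8
ee_pos: [0.4365, 0.1455, 0.1663]
tool_rot: [1.0, -0.0, 0.001, -0.0]
wrist_force: [-1.0, 1.2, 0.2]
grip_width: 0.995
finger_force: 0.0
[0.43493184 0.14504247 0.1661407 ]
large_flange (array([0.54815661, 0.19933346, 0.00980546]), [('wristP', [-0.0, 0.0])])
medium_flange (array([0.53473637, 0.04744908, 0.01074082]), [('topP', [0.1, 0.1]), ('sideP', [0.2, -0.1]), ('wristP', [-0.1, -0.0])])
medium_tube (array([4.35152350e-01, 1.45290646e-01, 9.84284319e-05]), [('sideP', [0.0, -0.0]), ('wristP', [-0.0, -0.0])])
small_tube (array([4.42753765e-01, 2.68875665e-01, 2.12964905e-04]), [('sideP', [0.6, -0.1]), ('wristP', [-0.0, -0.1])])
```

View pics/w7.png

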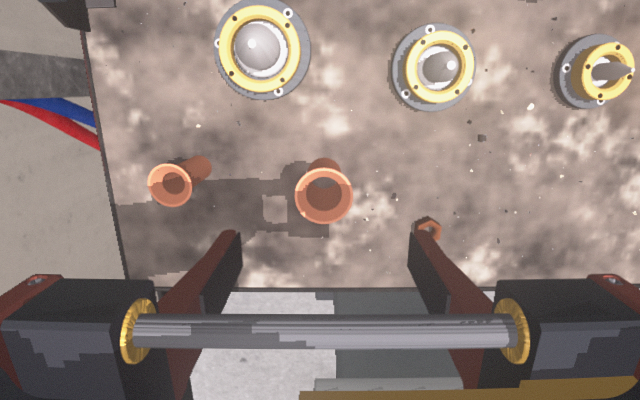

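The large flange at (262,48), medium (437,68) and small (607,70) all lie on their plates. The medium tube's rim is at (323,195), centred between the fingers. Now gripping it near the flare.

```bash
python3 -m crank '{"targets":[[[0,0,-5],0,-1],[[0,0,-9],0,-1],[[0,0,-11.3],0,-1],[[0,0,-11.3],0,-1],[[0,0,-11.3],0,1],[[0,0,-11.3],0,1],[[0,0,-11.3],0,1],[[0,0,-11.3],0,1],[[0,0,-11.3],0,1],[[0,0,-11.3],0,1]]}'
python3 -m crank '{"targets":[[[0,0,2],0,1],[[0,0,4],0,1],[[0,0,6.5],0,1],[[0,0,6.5],0,1],[[0,0,6.5],0,1]]}'
python3 - <<'E'
from m import *
import m; m.DB='obs4.pkl'; m.G['medium_tube']=(.435,.145,.065)
p=obs('side',['medium_tube'],m.G); save(p,'pics/s8.png'); save(shot('wrist'),'pics/w8.png')
try: print(m.solve('medium_tube'))
except Exception as e: print(e)
x=cv2.resize(cv2.imread('pics/s8.png')[120:320,220:380],(480,600)); cv2.imwrite('pics/s8c.png',x)
E
```

```text
t: 19.8
ee_pos: [0.4352, 0.1451, 0.0533]
tool_rot: [1.0, -0.0, 0.0, -0.0]
wrist_force: [-0.5, -0.1, 2.8]
grip_width: 0.461
finger_force: 30.3
t: 20.42
ee_pos: [0.4343, 0.1449, 0.1174]
tool_rot: [1.0, -0.0, -0.0, 0.0]
wrist_force: [-0.5, -0.3, -0.9]
grip_width: 0.464
finger_force: 30.3
(array([0.42947612, 0.14783131, 0.06141257]), [('side', [-0.0, 0.0])])
```

View pics/s8c.png

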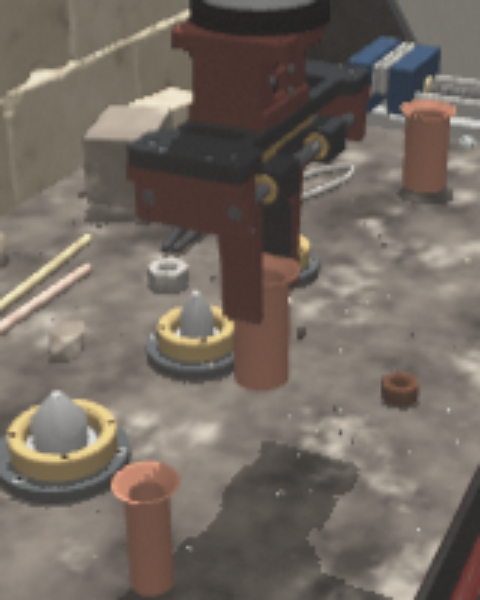

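The tube hangs upright in the fingers, gripped at the flare. Moving over the medium locator.

```bash
python3 -m crank '{"targets":[[[3,-3,0.5],0,1],[[6,-6,0.5],0,1],[[9,-9,0.5],0,1],[[10,-9.8,0.5],0,1],[[10,-9.8,0.5],0,1],[[10,-9.8,0.5],0,1],[[10,-9.8,0],0,1],[[10,-9.8,0],0,1]]}'
python3 - <<'E'
from m import *
p=shot('wrist');save(p,'pics/w9.png'); s=bot.read_state(); print(s['ee_pos']); e=s['ee_pos']
print(proj(p,[[.5348,.0472,.052],[e[0],e[1],.064],[e[0],e[1],.138]]))
E
```

```text
t: 21.58
ee_pos: [0.5339, 0.0477, 0.1177]
tool_rot: [1.0, 0.0, -0.001, -0.0]
wrist_force: [-0.7, -0.2, -1.2]
grip_width: 0.463
finger_force: 30.3
[0.53420716 0.04757044 0.11789933]
[[324.49636598 206.55095282]
 [323.95020463 213.21434605]
 [323.72807969 268.10199897]]
```

View pics/w9.png

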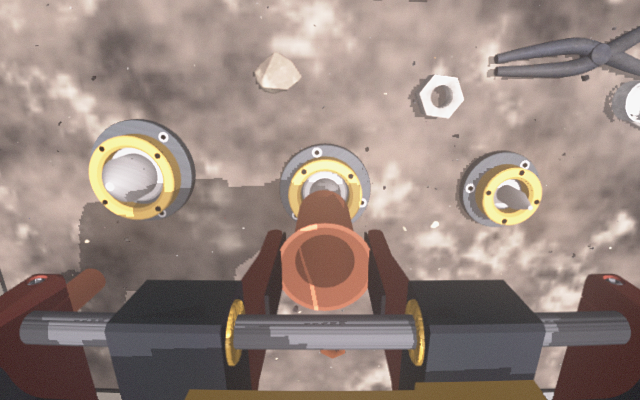

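The rim is at (325,266) and the lower end is centred on the tip at (324,207), upright. Lowering with force checks.

```bash
python3 -m crank '{"targets":[[[0.05,0,-0.8],0,1],[[0.05,0,-1.6],0,1],[[0.05,0,-2.4],0,1],[[0.05,0,-3.2],0,1],[[0.05,0,-3.2],0,1]]}'
python3 -m crank '{"targets":[[[0,0,-0.8],0,1],[[0,0,-1.4],0,1],[[0,0,-1.6],0,1],[[0,0,-1.6],0,1]]}'
```

```text
t: 22.25
ee_pos: [0.5348, 0.047, 0.0852]
tool_rot: [1.0, -0.0, -0.001, -0.0]
wrist_force: [0.7, -0.5, -1.2]
grip_width: 0.459
finger_force: 30.3
t: 22.75
ee_pos: [0.5353, 0.047, 0.07]
tool_rot: [1.0, -0.0, -0.0, -0.0]
wrist_force: [-1.0, 0.7, -1.3]
grip_width: 0.461
finger_force: 30.3
```

```bash
python3 -m crank '{"targets":[[[0,0,0],0,-1],[[0,0,0],0,-1],[[0,0,0],0,-1],[[0,0,4],0,-1],[[0,0,9],0,-1],[[-2.5,5.5,9.6],0,-1],[[-5,11,9.6],0,-1],[[-7.5,17,9.6],0,-1],[[-9.2,22.2,9.6],0,-1],[[-9.2,22.2,9.6],0,-1]]}'
python3 -m crank '{"targets":[[[0,0,0],0,-1],[[0,0,0],0,-1],[[0,0,0],0,-1]]}'
python3 - <<'E'
from m import *
import m; m.DB='obs5.pkl'; m.G['medium_tube']=(.535,.047,.016); print(bot.read_state()['ee_pos'])
for c in('top','side','wrist'): p=obs(c,['medium_tube','small_tube'],m.G)
save(p,'pics/w10.png')
for n in('medium_tube','small_tube'):
    try: print(n,m.solve(n))
    except Exception as e: print(e)
E
```

```text
t: 24.0
ee_pos: [0.442, 0.2722, 0.1664]
tool_rot: [1.0, 0.002, 0.0, -0.001]
wrist_force: [0.1, -0.9, -0.5]
grip_width: 1.001
finger_force: 0.0
t: 24.38
ee_pos: [0.444, 0.2678, 0.1661]
tool_rot: [1.0, -0.001, -0.0, 0.0]
wrist_force: [0.3, -0.2, -0.3]
grip_width: 0.999
finger_force: 0.0
[0.4440143  0.26778768 0.16609728]
medium_tube (array([0.53541568, 0.04822738, 0.0159416 ]), [('top', [-0.0, -0.0])])
small_tube (array([0.44323035, 0.26908177, 0.00056514]), [('side', [-0.1, 0.0]), ('wrist', [0.0, 0.0])])
```

View pics/w10.png

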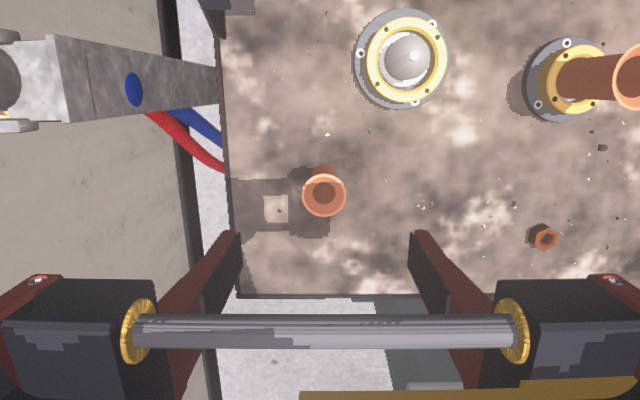

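The medium tube stands on its locator. The small tube's rim is at (324,195). Descending.

```bash
python3 -m crank '{"targets":[[[0,0.05,-4],0,-1],[[0,0.05,-8],0,-1],[[0,0.05,-9],0,-1],[[0,0.05,-9],0,-1]]}'
```

```text
t: 25.32
ee_pos: [0.4432, 0.2695, 0.076]
tool_rot: [1.0, -0.0, -0.0, 0.0]
wrist_force: [0.3, 0.2, 1.4]
grip_width: 1.001
finger_force: 0.0
```

```bash
python3 -m crank '{"targets":[[[0,-0.05,-2.5],0,-1],[[0,-0.05,-2.9],0,-1],[[0,-0.05,-2.9],0,1],[[0,-0.05,-2.9],0,1],[[0,-0.05,-2.9],0,1],[[0,-0.05,-2.9],0,1],[[0,-0.05,-2.9],0,1],[[0,-0.05,-2.9],0,1],[[0,-0.05,-2.9],0,1]]}'
python3 -m crank '{"targets":[[[0,0,3],0,1],[[0,0,6],0,1],[[0,0,11],0,1],[[0,0,14],0,1],[[0,0,14],0,1],[[0,0,14],0,1]]}'
```

```text
t: 26.45
ee_pos: [0.4436, 0.2691, 0.0472]
tool_rot: [1.0, -0.0, 0.0, -0.0]
wrist_force: [0.5, -0.6, 0.8]
grip_width: 0.357
finger_force: 30.0
t: 27.2
ee_pos: [0.4425, 0.2686, 0.1859]
tool_rot: [1.0, -0.0, -0.001, 0.0]
wrist_force: [-0.1, 0.1, -1.8]
grip_width: 0.352
finger_force: 30.0
```

```bash
python3 -m crank '{"targets":[[[1.5,-6,0],0,1],[[3,-12,0],0,1],[[4.5,-18,0],0,1],[[6,-24,0],0,1],[[7.5,-30,0],0,1],[[9.1,-35.5,0],0,1],[[9.1,-37,0],0,1],[[9.1,-37,-3],0,1],[[9.1,-37,-7],0,1],[[9.1,-37,-7.5],0,1]]}'
python3 -m crank '{"targets":[[[0,0,0],0,1],[[0,0,0],0,1]]}'
python3 - <<'E'
from m import *
p=shot('wrist');save(p,'pics/w11.png'); s=bot.read_state(); e=s['ee_pos']; print(e)
print(proj(p,[[.534,-.1011,.052],[e[0],e[1],e[2]-.047],[e[0],e[1],e[2]+.021]]))
E
```

```text
t: 28.45
ee_pos: [0.5306, -0.0991, 0.1085]
tool_rot: [1.0, -0.0, -0.004, -0.002]
wrist_force: [-0.4, 0.7, -0.7]
grip_width: 0.355
finger_force: 30.0
t: 28.7
ee_pos: [0.5354, -0.1009, 0.1133]
tool_rot: [1.0, -0.0, 0.001, 0.0]
wrist_force: [0.1, 0.1, -0.9]
grip_width: 0.355
finger_force: 30.0
[ 0.53545201 -0.10102751  0.11341746]
[[323.99503298 211.9889601 ]
 [323.8693609  217.38634963]
 [323.72911981 269.31525821]]
```

View pics/w11.png

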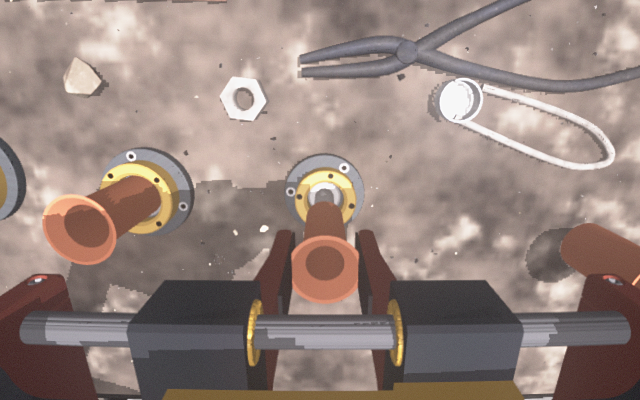

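The medium tube stands fully down on its locator at (150,190). The small tube hangs upright, rim (325,268), over the small spigot at (324,197). Lowering.

```bash
python3 -m crank '{"targets":[[[0,0,-0.2],0,1],[[0,0,-0.8],0,1],[[0,0,-1.6],0,1],[[0,0,-2.4],0,1],[[0,0,-3.2],0,1],[[0,0,-3.2],0,1]]}'
```

```text
t: 29.5
ee_pos: [0.5337, -0.1007, 0.0792]
tool_rot: [1.0, -0.0, -0.001, -0.0]
wrist_force: [0.5, -0.6, -1.4]
grip_width: 0.354
finger_force: 30.0
```

```bash
python3 -m crank '{"targets":[[[0,0,-0.8],0,1],[[0,0,-1.4],0,1],[[0,0,-1.55],0,1],[[0,0,-1.55],0,1]]}'
```

```text
t: 30.0
ee_pos: [0.5344, -0.101, 0.0645]
tool_rot: [1.0, -0.0, -0.0, -0.0]
wrist_force: [1.2, -0.5, -1.4]
grip_width: 0.353
finger_force: 30.0
```

```bash
python3 -m crank '{"targets":[[[0,0,0],0,-1],[[0,0,0],0,-1],[[0,0,0],0,-1],[[0,0,4],0,-1],[[0,0,9],0,-1],[[-1,-5,10.6],0,-1],[[-2.5,-11,10.6],0,-1],[[-4,-17,10.6],0,-1],[[-5.2,-23.7,10.6],0,-1],[[-5.2,-23.7,10.6],0,-1]]}'
python3 -m crank '{"targets":[[[0,0,0],0,-1],[[0,0,0],0,-1],[[0,0,0],0,-1]]}'
python3 - <<'E'
from m import *
import m; m.DB='obs6.pkl'; m.G['small_tube']=(.534,-.101,.016); print(bot.read_state()['ee_pos'])
for c in('top','side','wrist'): p=obs(c,['small_tube','large_tube'],m.G)
save(p,'pics/w12.png')
for n in('small_tube','large_tube'):
    try: print(n,m.solve(n))
    except Exception as e: print(e)
E
```

```text
t: 31.25
ee_pos: [0.4818, -0.3423, 0.1709]
tool_rot: [1.0, -0.003, 0.0, 0.001]
wrist_force: [-0.2, 0.5, 0.2]
grip_width: 0.998
finger_force: 0.0
t: 31.62
ee_pos: [0.4827, -0.3364, 0.1706]
tool_rot: [1.0, 0.001, -0.0, -0.0]
wrist_force: [0.5, -0.1, 0.2]
grip_width: 1.005
finger_force: 0.0
[ 0.48274423 -0.33642019  0.1706392 ]
small_tube (array([ 0.53433938, -0.10053977,  0.02009416]), [('top', [0.0, 0.1]), ('side', [-0.2, -0.1])])
large_tube (array([ 0.48292166, -0.3378568 ,  0.00063248]), [('side', [0.3, -0.0]), ('wrist', [-0.0, -0.0])])
```

View pics/w12.png

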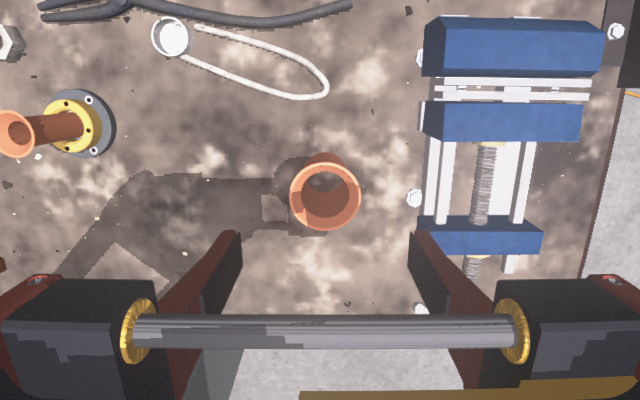

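The small tube stands on its locator at left (60,125). The large tube's rim is at (325,197), with the vise clear at columns above 405. Gripping it.

```bash
python3 -m crank '{"targets":[[[0,0,-4],0,-1],[[0,0,-8],0,-1],[[0,0,-8],0,-1],[[0,0,-8],0,-1]]}'
python3 -m crank '{"targets":[[[0,0,-2.5],0,-1],[[0,0,-3.15],0,-1],[[0,0,-3.15],0,1],[[0,0,-3.15],0,1],[[0,0,-3.15],0,1],[[0,0,-3.15],0,1],[[0,0,-3.15],0,1],[[0,0,-3.15],0,1]]}'
python3 -m crank '{"targets":[[[0,0,3],0,1],[[0,0,6],0,1],[[0,0,11],0,1],[[0,0,14],0,1],[[0,0,14],0,1],[[0,0,14],0,1]]}'
```

```text
t: 32.58
ee_pos: [0.483, -0.3385, 0.0916]
tool_rot: [1.0, -0.0, 0.0, 0.0]
wrist_force: [-0.6, -0.5, 0.5]
grip_width: 1.001
finger_force: 0.0
t: 33.58
ee_pos: [0.4827, -0.338, 0.0596]
tool_rot: [1.0, -0.0, 0.0, 0.0]
wrist_force: [-0.4, 1.9, 5.4]
grip_width: 0.584
finger_force: 30.0
t: 34.33
ee_pos: [0.4815, -0.3372, 0.1974]
tool_rot: [1.0, -0.0, -0.001, -0.001]
wrist_force: [0.3, -0.1, -2.3]
grip_width: 0.583
finger_force: 30.0
```

```bash
python3 -m crank '{"targets":[[[0.5,-0,0],0,1],[[1,6,0],0,1],[[2,12,0],0,1],[[3,18,0],0,1],[[4,24,0],0,1],[[5,30,0],0,1],[[6,36,0],0,1],[[6.7,42,0],0,1],[[6.7,48,0],0,1],[[6.7,53.7,0],0,1]]}'
python3 -m crank '{"targets":[[[0,0,0],0,1],[[0,0,0],0,1],[[0,0,-3],0,1],[[0,0,-7],0,1],[[0,0,-7],0,1],[[0,0,-7],0,1]]}'
python3 - <<'E'
from m import *
p=shot('wrist');save(p,'pics/w13.png'); s=bot.read_state(); e=s['ee_pos']; print(e)
print(proj(p,[[.5495,.1993,.052],[e[0],e[1],e[2]-.0595],[e[0],e[1],e[2]+.0205]]))
E
```

```text
t: 35.58
ee_pos: [0.5487, 0.2012, 0.1975]
tool_rot: [1.0, -0.0, -0.001, 0.0]
wrist_force: [1.0, -0.3, -1.9]
grip_width: 0.581
finger_force: 30.0
t: 36.33
ee_pos: [0.5502, 0.1981, 0.1299]
tool_rot: [1.0, -0.001, 0.0, -0.0]
wrist_force: [0.2, -0.5, -2.0]
grip_width: 0.584
finger_force: 30.0
[0.55076343 0.19848859 0.13056379]
[[322.20444387 203.39000969]
 [323.2017365  210.42965942]
 [322.6235775  268.44770879]]
```

View pics/w13.png

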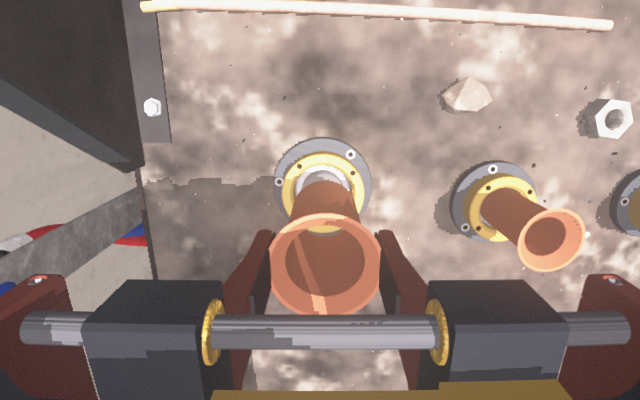

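The large tube is upright over its locator: rim (325,266), lower end centred near (323,205). Lowering.

```bash
python3 -m crank '{"targets":[[[0,0.05,-0.8],0,1],[[0,0.05,-1.6],0,1],[[0,0.05,-2.4],0,1],[[0,0.05,-3.2],0,1],[[0,0.05,-3.8],0,1],[[0,0.05,-3.8],0,1]]}'
```

```text
t: 37.12
ee_pos: [0.5489, 0.1995, 0.0904]
tool_rot: [1.0, -0.0, -0.001, 0.0]
wrist_force: [0.2, 0.7, -1.6]
grip_width: 0.583
finger_force: 30.0
```

```bash
python3 -m crank '{"targets":[[[0,0,-0.7],0,1],[[0,0,-1.3],0,1],[[0,0,-1.45],0,1],[[0,0,-1.45],0,1]]}'
```

```text
t: 37.62
ee_pos: [0.5494, 0.1995, 0.0765]
tool_rot: [1.0, -0.0, -0.0, -0.0]
wrist_force: [0.1, -0.4, -2.4]
grip_width: 0.583
finger_force: 30.0
```

```bash
python3 -m crank '{"targets":[[[0,0,0],0,-1],[[0,0,0],0,-1],[[0,0,0],0,-1],[[0,0,4],0,-1],[[0,0,9],0,-1],[[0,0,15],0,-1],[[-4,-5,19],0,-1],[[-9,-10,19],0,-1],[[-12,-15,19],0,-1],[[-12,-15,19],0,-1]]}'
python3 -m crank '{"targets":[[[0,0,0],0,-1],[[0,0,0],0,-1],[[0,0,0],0,-1],[[0,0,0],0,-1]]}'
python3 - <<'E'
from m import *
import m; m.DB='obs7.pkl'
m.G.update(small_tube=(.534,-.101,.016),medium_tube=(.535,.047,.016),large_tube=(.5495,.1993,.016))
T=['small_tube','medium_tube','large_tube']
for c in('top','side','wrist'): p=obs(c,T,m.G); save(p,f'pics/{c}14.png')
for n in T:
    print(n,m.solve(n))
    q=proj(p,model(n)[60:]+np.array(G[n])); 
x=cv2.imread('pics/side14.png')[160:290,200:345]; cv2.imwrite('pics/s14c.png',cv2.resize(x,(660,592),interpolation=cv2.INTER_CUBIC))
E
```

```text
t: 38.88
ee_pos: [0.4271, 0.0478, 0.2669]
tool_rot: [1.0, -0.001, -0.0, 0.0]
wrist_force: [0.1, 1.3, 0.6]
grip_width: 1.001
finger_force: 0.0
t: 39.38
ee_pos: [0.43, 0.0502, 0.2664]
tool_rot: [1.0, 0.0, -0.0, -0.0]
wrist_force: [-0.2, -0.1, -1.0]
grip_width: 0.999
finger_force: 0.0
small_tube (array([ 0.5339657 , -0.10044706,  0.01918337]), [('top', [0.1, 0.0]), ('side', [-0.3, -0.0]), ('wrist', [-0.0, 0.1])])
medium_tube (array([0.535835  , 0.04732326, 0.01756753]), [('side', [-0.0, -0.0]), ('wrist', [0.0, 0.0])])
large_tube (array([0.54944799, 0.19839581, 0.01762179]), [('side', [0.8, 0.1]), ('wrist', [-0.2, -0.2])])
```

View pics/s14c.png

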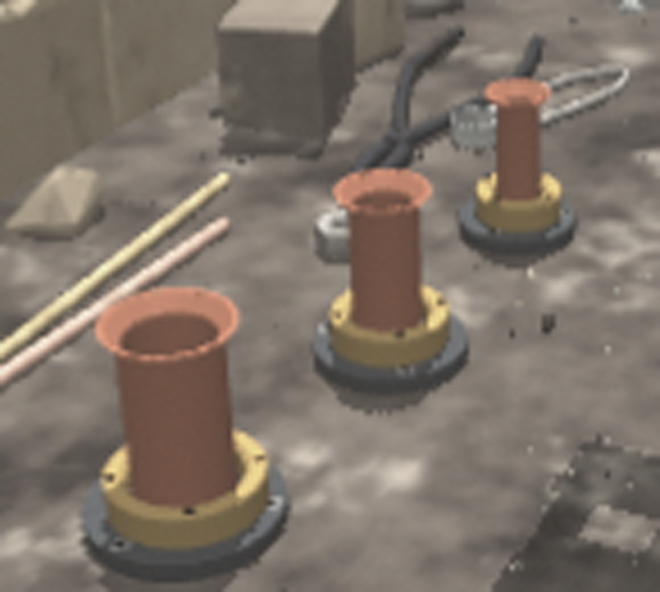

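The side crop shows all three tubes upright inside their flanges, rims at (168,325), (382,190) and (517,93). The height estimate runs high because the flange hides each tube's foot, so I'll check the rim height alone.

Run:
```python
from m import *
P={'small':(.534,-.1011),'medium':(.5348,.0472),'large':(.5496,.1993)}
for c in('side','wrist'):
    p=shot(c)
    for k,xy in P.items():
        n=k+'_tube'
        for z in(.016,.022):
            q=proj(p,model(n)+np.r_[xy,z]); r=vision.cut_out(p,n)
            print(c,n,z,'pred top/left/right/bottom',q[:,1].min().round(1),q[:,0].min().round(1),q[:,0].max().round(1),q[:,1].max().round(1),'seen',[(np.round(a['rect'][1],1),np.round(a['rect'][0],1),np.round(a['rect'][2],1),np.round(a['rect'][3],1)) for a in r[:1]])
```

```text
side small_tube 0.016 pred top/left/right/bottom 177.0 306.1 320.6 206.4 seen [(np.float64(177.2), np.float64(306.4), np.float64(322.1), np.float64(204.4))]
side small_tube 0.022 pred top/left/right/bottom 174.7 306.1 320.7 204.3 seen [(np.float64(177.2), np.float64(306.4), np.float64(322.1), np.float64(204.4))]
side medium_tube 0.016 pred top/left/right/bottom 196.7 273.3 294.9 235.2 seen [(np.float64(198.7), np.float64(270.0), np.float64(297.7), np.float64(228.4))]
side medium_tube 0.022 pred top/left/right/bottom 194.2 273.2 294.8 232.8 seen [(np.float64(198.7), np.float64(270.0), np.float64(297.7), np.float64(228.4))]
side large_tube 0.016 pred top/left/right/bottom 222.7 220.5 251.9 273.6 seen [(np.float64(222.8), np.float64(220.7), np.float64(251.6), np.float64(271.0))]
side large_tube 0.022 pred top/left/right/bottom 219.9 220.1 251.7 270.9 seen [(np.float64(222.8), np.float64(220.7), np.float64(251.6), np.float64(271.0))]
wrist small_tube 0.016 pred top/left/right/bottom 45.1 444.0 498.4 84.4 seen [(np.float64(44.6), np.float64(446.2), np.float64(499.4), np.float64(86.3))]
wrist small_tube 0.022 pred top/left/right/bottom 44.3 445.8 501.5 84.3 seen [(np.float64(44.6), np.float64(446.2), np.float64(499.4), np.float64(86.3))]
wrist medium_tube 0.016 pred top/left/right/bottom 36.2 301.8 350.8 88.0 seen [(np.float64(35.2), np.float64(301.1), np.float64(354.8), np.float64(88.6))]
wrist medium_tube 0.022 pred top/left/right/bottom 35.2 301.4 351.3 87.9 seen [(np.float64(35.2), np.float64(301.1), np.float64(354.8), np.float64(88.6))]
wrist large_tube 0.016 pred top/left/right/bottom 13.4 131.0 212.1 78.2 seen [(np.float64(15.0), np.float64(135.1), np.float64(210.6), np.float64(78.5))]
wrist large_tube 0.022 pred top/left/right/bottom 12.0 127.4 210.4 78.0 seen [(np.float64(15.0), np.float64(135.1), np.float64(210.6), np.float64(78.5))]
```

All three rims sit at the home height (step at z 16). Handing in.

```bash
python3 -c "from workcell import order; print(order.hand_in())"
```

```text
the job is handed in; nothing more can be done
None
```

The job is handed in at about 40 s of the 120 s: the large and small flanges lie flat on their locators, the medium one stayed in place, and the camera check shows all three tubes upright, with rim heights matching fully home on their steps; no verdict came back.

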